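Set the flywheel on its timing mark and lock it

ROBOT

A 6-joint arm with a two-finger parallel gripper is mounted at the origin on a cart in front of the work surface, level with it; the furniture and walls round the work are solid. World frame = base frame: x ahead of the robot, y to its left, z up, the work surface at z = 0. Lengths are in m, angles in degrees, forces in N, time in s.
With the tool pointing down it reaches from about 0.25 to 0.725 m from the base axis. Payload 9.7 kg.
Tool frame: the origin (TCP) lies at the very end of the fingers, on their centre line; the grasp point (between the pads) lies 19 mm behind it; x points along the fingers, z is the direction in which the jaws open and shut, and the axes are right-handed (so a half turn about x gives the same grasp; the last joint's range is limited). The gripper opens to 85 mm and grips with 20 to 120 N. Pads are 22 mm wide; open, the fingers measure 114 mm over their backs; the gripper's body (76 mm by 85 mm) begins 54 mm behind the grasp point. The pads swing forward as they close: fully open they stand 13 mm farther back than shut.
Start: joints at [-76.547, 4.979, 10.078, 95.1, 0, 90], TCP at [0.128, -0.535, 0.231] pointing down, gripper open.
Joint ranges: [-179.16, 179.16], [-48.56, 103.87], [-65.8, 70.77], [-126.05, 130.52], [-82.76, 87.17], [-180, 180]. Speed limits (degrees/s): [127.2, 127.2, 147.25, 180, 180, 180].

INTERFACE

Orientations are given as [roll, pitch, yaw] about the fixed x, y, z axes, in that order (R = Rz(yaw) Ry(pitch) Rx(roll)).
In Python, from workcell import sensors, vision, job_done gives the robot as it stands.
- The arm moves only by the tool carry_out, never from a script. Its argument "increments" is a list of rows, each a list of 7 numbers: the turn, a rotation vector about the tool's x, y, z in degrees, then the shift along the tool's x, y, z in mm, then the opening in per cent of the stroke, from 0 (shut) to 100 (fully open). A call has 1 to 12 rows; each row shifts and turns the commanded pose from where the row before left it, along the tool's axes as they then stand; what a row does not reach is not made up. A row lasts 1/8 s, in which the tool goes at most 62.5 mm and 10.7 degrees, less where a joint would pass 70% of its speed; a pose out of reach is approached as far as the arm can. A call is refused whole if a number of a shift passes 62.5 or a number of a turn 10.7, either way. A call with a gripper value outside its range is refused whole. The fingers move at their own pace and stop on an object; "squeeze" is the grip in N (left out, the last holds). Time passes only in rows, so rows that do not move let the fingers close. It gives the time, the measured TCP pose, the force and the opening at its end, in the units of the state.
- sensors.get_obs(): the state, without advancing time (a new reading comes with each control period).
- vision.camera(name): name is "scene" or "top" or "wrist"; returns the picture (400x640x3 uint8, red, green, blue); there is no depth.
- vision.calibration(name): a dict with "camera_matrix" (3x3 intrinsics, pixels), "extrinsics" (4x4, takes a point from world to camera coordinates); the wrist camera has in their place "mount" (4x4, takes a point from camera to tool coordinates, whose origin is the TCP and whose axes are the tool frame's). Camera axes: x right, y up, looking along -z (the intrinsics and any distortion apply to the point x, -y, -z); pixel columns grow to the right and rows downward; lengths in m; the calibration is good to about 2 mm. A picture is of the moment at which its call begins: read the wrist's pose just before it. calibration takes no time and is no camera call.
- job_done(): hands the job in, once; it reports no verdict.
The state is a dict: "time": time; "q": joint angles; "qd": joint speeds; "joint_efforts": joint torques, N m; "ee_pos": TCP position; "tcp_rot": TCP orientation; "wrist_force": force on the tool from outside, world axes, zero at the start; "torque": the same for the moment, N m; "opening": finger opening in m.
Only numpy, scipy, OpenCV 4.12 (cv2) and the standard library are available. Lean on these libraries where they do the work, as an engineer would, in place of code of your own. Each camera call takes 0.05 s, during which the arm holds its last target.

TASK

Take the wooden chock out from under the flywheel and set it down on its base on the bench, off the stand. Then turn the free-running wheel by its rim until the red timing mark, hidden underneath at the start, stands at the very top in line with the pointer, and push the locking lever fully home in the rim slot so that the wheel is locked on the mark. Leave the coil, the jar and the spray can where they stand.

Things in the scene. Friction and masses are not known exactly. Their poses are not given: they have to be found in the camera images.
- stand: Blue steel stand, fixed. Origin: bench level, right under the flywheel's middle. Axes: x along the axle (to the back), y to the lever, z up. Base plate x -22 to 80, y -145 to 105, top at z 12 mm. Behind the wheel a bearing pedestal (x 40 to 81, |y| up to 48, top z 124) carries a thin red-tipped pointer at x 56, y 0, up to z 170. 
- flywheel: Finned aluminium flywheel on a horizontal axle, turns freely either way without end, stays where left. Origin on the axle at mid rim: 97 mm over the bench, axis x along the stand's x. Rim: outer diameter 130, width 28 (x -14 to 14), 20 deep; both side faces are free to pinch. Two dark magnet poles, side by side, show on the rim almost opposite the mark.
- timing_mark (a point): Middle of the red paint stripe, 5 mm wide, across the rim's outer face; 65 mm from the axle. Two slots cut in the rim, 14 wide and 13 deep with mouths bevelled to 24 mm, lie 90 degrees to either side of it. With the mark on top, one slot faces the lever tooth.
- lock_lever (a joint): Angle of the locking lever on the stand's y+ side, in the wheel's plane: 0 = upright, fully home, its 10 mm round-nosed tooth in the rim slot; grows as it leans out from the wheel (starts 0.25 to 0.42, stop 0.55). Pivot at stand y 58, z 30 mm, axis along the stand's x. Stays where left, about 1.5 N at the knob moves it; the tooth touches a plain rim at about 0.18.
- lever_knob (a point): Middle of the black pear-shaped knob on the lever, 29 mm diameter, 33 mm tall; at lever angle 0 it is at stand x 0, y 89, z 211 mm.
- chock: Loose wooden wedge, 113 long (y), 36 wide (x), 50 mm high, 0.13 kg; origin mid underside. It stands on the base plate on the side away from the lever. Its y+ end is a 50 degree slope from a 6 mm toe at y 57 up to the top edge at y 20, tucked under the rim, so it must slide out (-y) before it can rise; flat top from y 20 to -57. The toe is 20 to 35 mm from the stand's x-z plane at the start.
- carton_front: Open carton close behind the stand. It and a closed carton on the right are fixed furniture, here in robot base coordinates: open carton x over 0.55 for y -0.34 to 0.12, up to z 0.6, one flap out to x 0.50 at y -0.05 to 0.05, slanting to x 0.56 at y -0.21 (z 0.09 to 0.26); low flap edge x 0.56, y -0.39, z 0.16. Closed carton: x over 0.45, y under -0.54, z up to 0.224. Bench front edge: x 0.37.
- vice: Small blue-grey machine vice fixed on the bench at the left, 186 x 75 x 64 mm; origin mid underside, long side along its x. The bench between it and the open carton's flap, to the left of the stand, (about x 0.45, y 0.13 from the robot base), is a free place.
- ignition_coil: Black ignition coil standing upright, 64 diameter, 147 mm tall, loose; origin mid underside. Not to be disturbed.
- jar_of_nuts: Clear jar with dark lid, 70 diameter, 86 mm tall, loose; origin mid underside. Not to be disturbed.
- spray_can: Spray can with green cap, 67 diameter, 225 mm tall, loose; origin mid underside. Not to be disturbed.

How it is judged:
By the outcome, as a careful person would: the job done as asked, in the order asked, and still so for the second after the job is handed in, with the robot touching nothing.
It also fails if it takes over 72 s, if anything falls off the work surface, if the arm or the gripper's body presses on something with over 40 N, if the wrist force passes 120 N, or if a joint passes its speed limit or range.

## Working session

There is one attempt and no reset: what is moved stays moved. The work goes in short steps, Python scripts to look and compute and a tool call to move; the robot and the scene stay as the last step left them, time stands still between calls to the robot, and variables do not carry over. Pictures are saved under pics/ and viewed, and the job is handed in when it is done.

Besides the shell and the picture viewer there is one more tool, called after "Request:" in YAML: its name, and indented under it one key for each argument. carry_out: Moves the arm, as the interface text tells. Its arguments: {"type":"object","properties":{"increments":{"type":"array"},"squeeze":{"type":"number"}},"required":["increments"]}

```bash
ls; mkdir -p pics; python3 - <<'E'
from workcell import sensors, vision
import cv2,numpy as np
np.set_printoptions(precision=4,suppress=True)
print(sensors.get_obs())
for n in ["scene","top","wrist"]:
    im=vision.camera(n); cv2.imwrite(f"pics/{n}0.png",im[:,:,::-1]); print(n,vision.calibration(n))
E
```

```text
pics
{'time': 0.0, 'q': array([-76.5456,   5.0126,  10.0329,  95.0991,   0.0001,  90.0012]), 'qd': array([ 0.0008, -0.0254, -0.0292, -0.0377,  0.0168,  0.1255]), 'joint_efforts': array([  0.0017, -52.0392,  46.48  ,   0.0164,   0.0002,  -0.    ]), 'ee_pos': array([ 0.1279, -0.5347,  0.2306]), 'tcp_rot': array([179.9438,  89.9212, 103.3969]), 'wrist_force': array([ 0.0349, -0.0971,  0.1854]), 'torque': array([ 0.0305, -0.0461,  0.012 ]), 'opening': 0.08546566369718282}
scene {'camera_matrix': array([[432.6145,   0.    , 323.1469],
       [  0.    , 432.6145, 200.0106],
       [  0.    ,   0.    ,   1.    ]]), 'extrinsics': array([[-0.8962, -0.4437,  0.0006,  0.4726],
       [ 0.3312, -0.6682,  0.6662, -0.3788],
       [-0.2952,  0.5972,  0.7458, -1.1888],
       [ 0.    ,  0.    ,  0.    ,  1.    ]])}
top {'camera_matrix': array([[484.2477,   0.    , 322.8505],
       [  0.    , 484.2477, 203.6513],
       [  0.    ,   0.    ,   1.    ]]), 'extrinsics': array([[-0.1901, -0.9818,  0.0023,  0.0078],
       [ 0.9516, -0.1837,  0.2463, -0.6124],
       [-0.2414,  0.049 ,  0.9692, -1.3539],
       [ 0.    ,  0.    ,  0.    ,  1.    ]])}
wrist {'camera_matrix': array([[328.3281,   0.    , 317.5547],
       [  0.    , 328.3281, 199.0681],
       [  0.    ,   0.    ,   1.    ]]), 'mount': array([[ 0.0008,  0.2983, -0.9545, -0.1425],
       [ 0.0002,  0.9545,  0.2983,  0.0756],
       [ 1.    , -0.0004,  0.0007, -0.0004],
       [ 0.    ,  0.    ,  0.    ,  1.    ]])}
```

View pics/scene0.png

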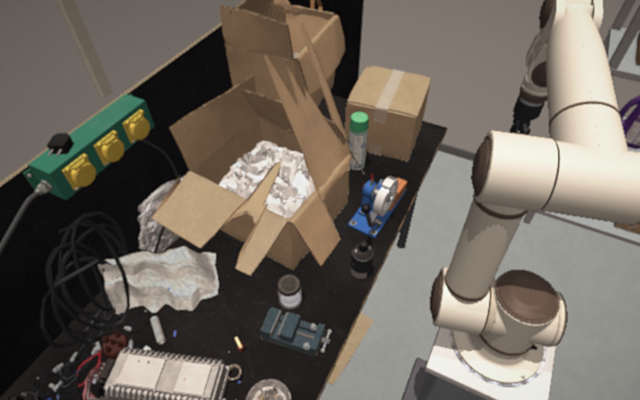

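View pics/top0.png

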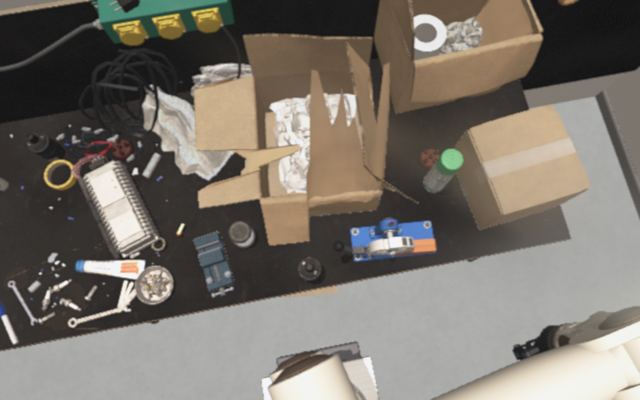

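View pics/wrist0.png

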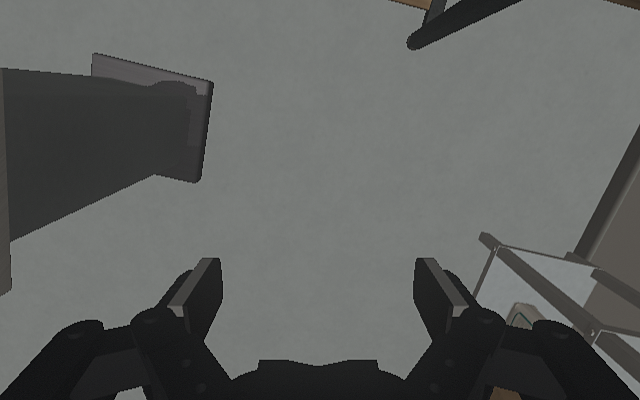

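```bash
cat > h.py <<'E'
import numpy as np,cv2
from workcell import sensors,vision
from scipy.spatial.transform import Rotation as R
np.set_printoptions(precision=4,suppress=True)
def cam(n,obs=None):
    c=vision.calibration(n);K=c["camera_matrix"]
    if n=="wrist":
        T=np.eye(4);T[:3,:3]=R.from_euler("xyz",obs["tcp_rot"],degrees=True).as_matrix();T[:3,3]=obs["ee_pos"]
        E=np.linalg.inv(T@c["mount"])
    else:E=c["extrinsics"]
    return K,E
def proj(ce,p):
    K,E=ce;p=np.atleast_2d(p);c=p@E[:3,:3].T+E[:3,3];c=c*[1,-1,-1];u=c@K.T;return u[:,:2]/u[:,2:]
def ray(ce,uv):
    K,E=ce;d=np.linalg.solve(K,[uv[0],uv[1],1])*[1,-1,-1]
    Ri=E[:3,:3].T;return -Ri@E[:3,3],Ri@d
def onz(ce,uv,z):
    o,d=ray(ce,uv);return o+d*(z-o[2])/d[2]
def crop(im,r0,r1,c0,c1,s,name):
    cv2.imwrite("pics/"+name,cv2.resize(im[r0:r1,c0:c1],None,fx=s,fy=s,interpolation=cv2.INTER_CUBIC))
E
python3 - <<'E'
from h import *
t=cv2.imread("pics/top0.png");s=cv2.imread("pics/scene0.png")
crop(t,190,290,290,450,5,"tc.png");crop(s,160,290,330,420,5,"sc.png") if 0 else crop(s,160,280,330,430,5,"sc.png")
E
```

```text
(no output)
```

View pics/tc.png

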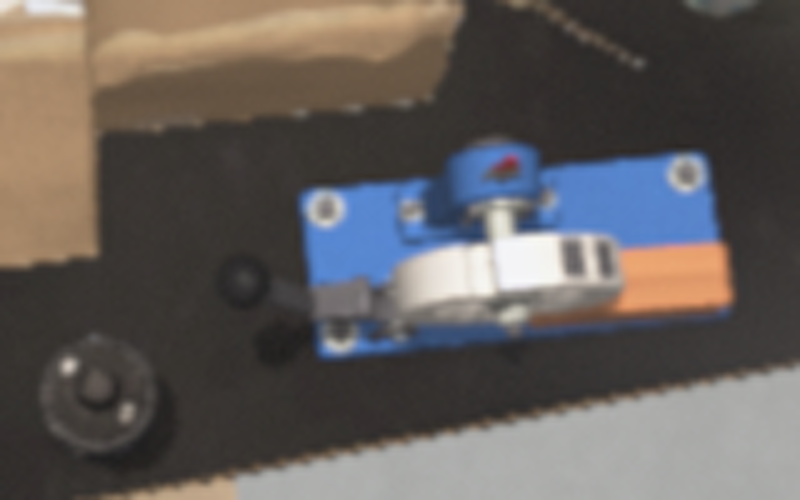

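View pics/sc.png

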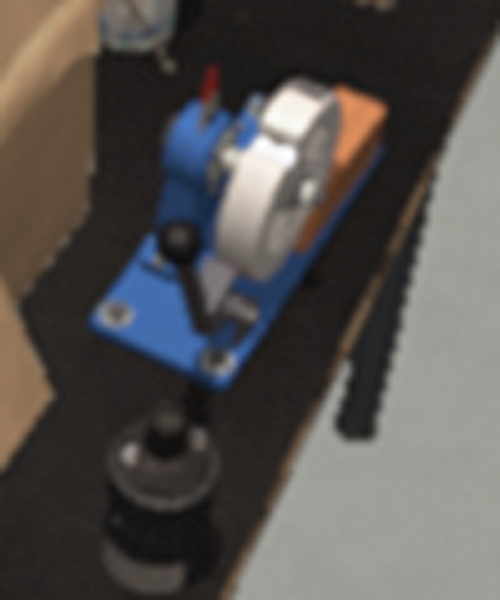

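```bash
python3 - <<'E'
from h import *
ce=cam("top");c2=cam("scene")
def T(u,v):return (290+(u+.5)/5-.5,190+(v+.5)/5-.5)
def S(u,v):return (330+(u+.5)/5-.5,160+(v+.5)/5-.5)
for n,p in dict(bl=T(302,190),br=T(706,155),fr=T(738,312),fl=T(320,357)).items(): print(n,onz(ce,p,.012))
for n,p in dict(bl=S(92,322),fl=S(228,388)).items(): print('S',n,onz(c2,p,.012))
def tri(a,b):
    o1,d1=ray(ce,a);o2,d2=ray(c2,b)
    A=np.stack([d1,-d2],1);x=np.linalg.lstsq(A,o2-o1,rcond=None)[0]
    p=o1+d1*x[0];q=o2+d2*x[1];return (p+q)/2,np.linalg.norm(p-q)
print('knob',tri(T(242,280),S(180,242)))
print('tip',tri(T(515,162),S(212,70)))
print('coil',tri(T(97,388),S(168,420)))
for n,p in dict(ctl=T(730,245),cbl=T(732,300),).items(): print(n,onz(ce,p,.062))
print(onz(ce,T(97,395),.147))
E
```

```text
bl [ 0.529 -0.179  0.012]
br [ 0.5034 -0.4267  0.012 ]
fr [ 0.4056 -0.422   0.012 ]
fl [ 0.4269 -0.1688  0.012 ]
S bl [ 0.5225 -0.1765  0.012 ]
S fl [ 0.421  -0.1657  0.012 ]
knob (array([ 0.4522, -0.1209,  0.1888]), np.float64(0.0040737832156193055))
tip (array([ 0.4932, -0.2815,  0.1673]), np.float64(0.00011429684318856028))
coil (array([ 0.418 , -0.0344,  0.1408]), np.float64(0.0007307106398129427))
ctl [ 0.4398 -0.414   0.062 ]
cbl [ 0.408  -0.4071  0.062 ]
[ 0.4139 -0.0337  0.147 ]
```

```bash
cat >> h.py <<'E'
O=np.array([.438,-.2765,0]);YAW=-5.3
def S():
    c,s=np.cos(np.radians(YAW)),np.sin(np.radians(YAW));M=np.eye(4);M[:3,:3]=[[c,-s,0],[s,c,0],[0,0,1]];M[:3,3]=O;return M
def w(p): p=np.atleast_2d(p)/1000.;return p@S()[:3,:3].T+O      # stand mm->world m
def loc(p): return (np.atleast_2d(p)-O)@S()[:3,:3]*1000
def toolR(th,flip=True):
    # tool x points toward axle from polar angle th (deg, from up toward +y); jaws along stand x
    t=np.radians(th);x=np.array([0,-np.sin(t),-np.cos(t)]);z=np.array([-1. if flip else 1.,0,0]);y=np.cross(z,x)
    return S()[:3,:3]@np.stack([x,y,z],1)
def go(pt,Rt,obs=None,p0=None,R0=None):
    o=obs or sensors.get_obs()
    R0=R.from_euler("xyz",o["tcp_rot"],degrees=True).as_matrix() if R0 is None else R0
    p0=o["ee_pos"] if p0 is None else p0
    d=R0.T@(pt-p0)*1000; rv=R.from_matrix(R0.T@Rt).as_rotvec(degrees=True)
    print("shift(tool axes at start)",d.round(1),"rotvec",rv.round(1)); return d,rv
E
python3 - <<'E'
from h import *
o=sensors.get_obs();print(R.from_euler("xyz",o["tcp_rot"],degrees=True).as_matrix())
for f in (0,1): go(w([0,-110,300])[0],toolR(0,f))
ce=cam("top")
print(onz(ce,(449,158),.2), onz(ce,(436,187),.0))
E
```

```text
[[-0.0002  0.9726  0.2327]
 [ 0.001   0.2327 -0.9726]
 [-1.      0.     -0.001 ]]
shift(tool axes at start) [-69.2 326.3 -74.9] rotvec [-71.2  -0.1  -0. ]
shift(tool axes at start) [-69.2 326.3 -74.9] rotvec [108.8  -0.    0.1]
[ 0.6336 -0.4688  0.2   ] [ 0.6074 -0.4724  0.    ]
```

Request:
carry_out:
  increments:
    - [10, 0, 0, -30, 0, 0, 50]
    - [0, 0, 0, -20, 0, 0, 50]

```text
time: 0.4
ee_pos: [0.1279, -0.5348, 0.2821]
tcp_rot: [-46.0, 90.0, -132.7]
wrist_force: [-0.8, -0.1, 0.5]
opening: 0.0515
```

```bash
python3 - <<'E'
from h import *
o=sensors.get_obs();print(o["time"],o["q"],o["ee_pos"],o["opening"])
go(w([0,-150,280])[0],toolR(0,1))
E
```

```text
0.4 [-76.5471   6.4812  17.4293 100.9472  -0.0014 100.142 ] [ 0.1279 -0.5348  0.2821] 0.05151705583753429
shift(tool axes at start) [  2.1 302.  -91.7] rotvec [98.6  0.  -0. ]
```

Request:
carry_out:
  increments:
    - [-10.5, 0, 0, 0, 0, 0, 50]
    - [-10.5, 0, 0, 0, 0, 0, 50]
    - [-10.5, 0, 0, 0, 0, 0, 50]
    - [-10.5, 0, 0, 0, 0, 0, 50]
    - [-10.5, 0, 0, 0, 0, 0, 50]
    - [-10.5, 0, 0, 0, 0, 0, 50]
    - [-10.5, 0, 0, 0, 0, 0, 50]
    - [-10.5, 0, 0, 0, 0, 0, 50]
    - [-10.5, 0, 0, 0, 0, 0, 50]
    - [-10.5, 0, 0, 0, 0, 0, 50]
    - [-10.5, 0, 0, 0, 0, 0, 50]
    - [-10.5, 0, 0, 0, 0, 0, 50]

```text
time: 1.9
ee_pos: [0.128, -0.5348, 0.281]
tcp_rot: [61.0, 90.0, 100.8]
wrist_force: [-0.2, 1.0, 0.0]
opening: 0.0428
```

Request:
carry_out:
  increments:
    - [-10.5, 0, 0, 0, 0, 0, 50]
    - [-10.5, 0, 0, 0, 0, 0, 50]
    - [-10.5, 0, 0, 0, 0, 0, 50]
    - [-10.5, 0, 0, 0, 0, 0, 50]
    - [-10.5, 0, 0, 0, 0, 0, 50]
    - [-10.5, 0, 0, 0, 0, 0, 50]
    - [-10.5, 0, 0, 0, 0, 0, 50]
    - [-10.5, 0, 0, 0, 0, 0, 50]
    - [-10.5, 0, 0, 0, 0, 0, 50]
    - [-10.5, 0, 0, 0, 0, 0, 50]
    - [-10.5, 0, 0, 0, 0, 0, 50]
    - [-10.5, 0, 0, 0, 0, 0, 50]

```text
time: 3.4
ee_pos: [0.1279, -0.5348, 0.281]
tcp_rot: [-64.3, 90.0, 101.5]
wrist_force: [-0.2, 0.1, 0.1]
opening: 0.0424
```

```bash
python3 - <<'E'
from h import *
o=sensors.get_obs();print(o["time"],o["q"],o["ee_pos"],o["opening"])
go(w([0,-150,280])[0],toolR(0,1))
E
```

```text
3.4 [ -76.5468    6.4764   17.2978  100.856     0.0012 -152.3457] [ 0.1279 -0.5348  0.281 ] 0.04241385630664155
shift(tool axes at start) [   1.  -178.3 -260.4] rotvec [-8.9  0.   0. ]
```

Request:
carry_out:
  increments:
    - [0, 0, 0, 0, -30, -43, 65]
    - [0, 0, 0, 0, -30, -43, 65]
    - [0, 0, 0, 0, -30, -43, 65]
    - [0, 0, 0, 0, -30, -44, 65]
    - [0, 0, 0, 0, -29, -44, 65]
    - [0, 0, 0, 0, -29, -43, 65]
    - [-8.9, 0, 0, 0, 0, 0, 65]
    - [0, 0, 0, 0, 0, 0, 65]

```text
time: 4.4
ee_pos: [0.4248, -0.4276, 0.2807]
tcp_rot: [-35.3, 89.9, 139.1]
wrist_force: [0.5, 0.5, 0.2]
opening: 0.0557
```

```bash
python3 - <<'E'
from h import *
o=sensors.get_obs();print(o["time"],o["q"],o["ee_pos"],o["opening"])
cv2.imwrite("pics/w1.png",vision.camera("wrist")[:,:,::-1])
go(w([0,-110,280])[0],toolR(0,1))
E
```

```text
4.4 [ -45.1882   14.1987   26.1524  102.0098   -0.0042 -129.5555] [ 0.4248 -0.4276  0.2807] 0.055699941471126536
shift(tool axes at start) [  1.  -42.    0.7] rotvec [-0.5  0.   0. ]
```

View pics/w1.png

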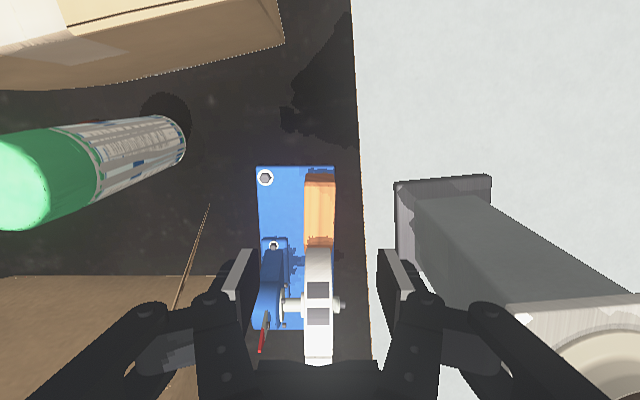

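```bash
python3 - <<'E'
from h import *
t=cv2.imread("pics/w1.png");crop(t,155,375,230,370,4,"w1c.png") if 0 else crop(t,155,305,230,370,4,"w1c.png");crop(t,230,370,230,370,4,"w1d.png")
E
```

```text
(no output)
```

View pics/w1c.png

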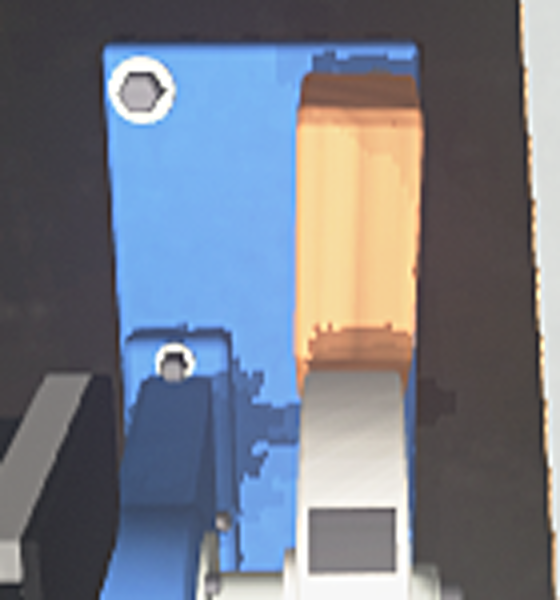

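View pics/w1d.png

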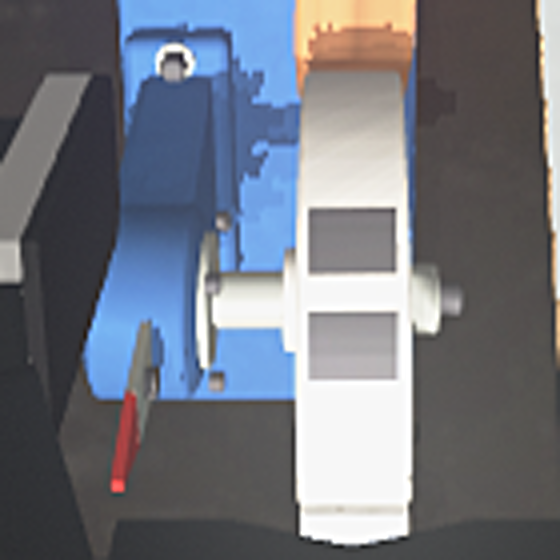

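```bash
python3 - <<'E'
from h import *
o=sensors.get_obs();ce=cam("wrist",o)
C=lambda u,v:(230+(u+.5)/4-.5,155+(v+.5)/4-.5)
D=lambda u,v:(230+(u+.5)/4-.5,230+(v+.5)/4-.5)
for n,p,z in [("br(80,-145)",C(104,44),12),("fr(-22,-145)",C(418,44),12),("ptr(56,0)",D(118,488),170),("ch bk",C(300,108),62),("ch fr",C(421,108),62),("ch near fr",C(418,280),62),
  ("rimL",D(299,360),162),("rimR",D(411,360),162)]:
    print(n,loc(onz(ce,p,z/1000.))[0].round(1))
# poles: intersect ray with wheel cylinder (r65, axle z97), in stand yz
M=S()
def cyl(uv,r=65.):
    a,d=ray(ce,uv);a=loc(a)[0];d=M[:3,:3].T@d
    A=d[1]**2+d[2]**2;zc=a[2]-97;B=d[1]*a[1]+d[2]*zc;Cc=a[1]**2+zc**2-r*r
    s=(-B-np.sqrt(B*B-A*Cc))/A;p=a+d*s;return p,np.degrees(np.arctan2(p[1],p[2]-97))
for v in (209,271,313,378,508): print(v,cyl(D(352,v)))
E
```

```text
br(80,-145) [  78.1 -144.4   12. ]
fr(-22,-145) [ -21.8 -143.5   12. ]
ptr(56,0) [ 56.1   2.2 170. ]
ch bk [  14.1 -135.7   62. ]
ch fr [ -20.2 -135.3   62. ]
ch near fr [-19.7 -82.9  62. ]
rimL [ 12.9 -27.1 162. ]
rimR [-13.5 -26.8 162. ]
209 (array([  0.1987, -51.7305, 136.3567]), np.float64(-52.73600883317785))
271 (array([  0.3057, -41.2514, 147.2327]), np.float64(-39.393077555731026))
313 (array([  0.3827, -33.3204, 152.81  ]), np.float64(-30.838565771768977))
378 (array([  0.511 , -19.5567, 158.9882]), np.float64(-17.510011349642756))
508 (array([  0.8414,  18.5582, 159.2944]), np.float64(16.589389437829396))
```

```bash
python3 - <<'E'
from h import *
print(loc(sensors.get_obs()["ee_pos"]));go(w([-3,-115,24])[0],toolR(0,1))
E
```

```text
[[   0.3386 -151.9849  280.9774]]
shift(tool axes at start) [257.  -36.9   3.5] rotvec [-0.5  0.   0. ]
```

Request:
carry_out:
  increments:
    - [-0.5, 0, 0, 50, -37, 3.5, 65]
    - [0, 0, 0, 50, 0, 0, 65]
    - [0, 0, 0, 50, 0, 0, 65]
    - [0, 0, 0, 50, 0, 0, 65]
    - [0, 0, 0, 30, 0, 0, 65]
    - [0, 0, 0, 27, 0, 0, 65]
    - [0, 0, 0, 0, 0, 0, 65]

```text
time: 5.32
ee_pos: [0.4227, -0.3902, 0.0225]
tcp_rot: [-37.0, 89.8, 137.7]
wrist_force: [-0.8, 0.2, 0.4]
opening: 0.0552
```

```bash
python3 - <<'E'
from h import *
o=sensors.get_obs();print(loc(o["ee_pos"]),o["wrist_force"],o["q"])
cv2.imwrite("pics/w2.png",vision.camera("wrist")[:,:,::-1])
E
```

```text
[[  -4.7093 -114.6035   22.4595]] [-0.7505  0.1811  0.4405] [ -42.7066    9.7832   -7.7913   72.6389   -0.0013 -127.3431]
```

View pics/w2.png

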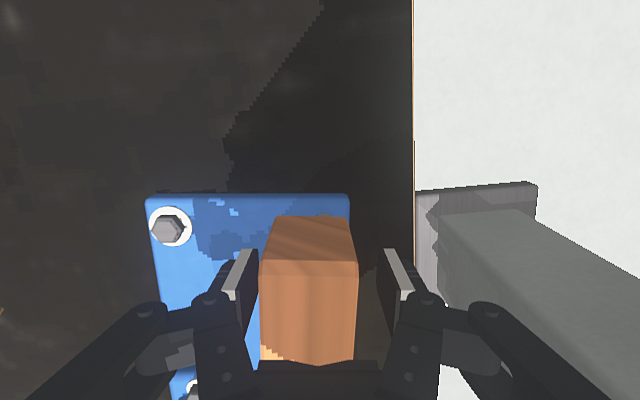

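Request:
carry_out:
  increments:
    - [0, 0, 0, -2, 0, -2, 45]
    - [0, 0, 0, 0, 0, 0, 30]
    - [0, 0, 0, 0, 0, 0, 20]
    - [0, 0, 0, 0, 0, 0, 20]
    - [0, 0, 0, 0, 0, 0, 20]
  squeeze: 40

```text
time: 6.0
ee_pos: [0.4274, -0.3919, 0.0285]
tcp_rot: [139.3, 89.8, -45.9]
wrist_force: [-0.5, -0.6, 6.5]
opening: 0.0353
```

Request:
carry_out:
  increments:
    - [0, 0, 0, 0, 6, 0, 20]
    - [0, 0, 0, 0, 12, 0, 20]

```text
time: 6.25
ee_pos: [0.426, -0.4087, 0.0284]
tcp_rot: [177.1, 89.8, -8.0]
wrist_force: [-0.2, 5.8, 8.3]
opening: 0.0355
```

Request:
carry_out:
  increments:
    - [0, 0, 0, 0, 20, 0, 20]
    - [0, 0, 0, 0, 30, 0, 20]
    - [0, 0, 0, 0, 20, 0, 20]
    - [0, 0, 0, -30, 0, 0, 20]
    - [0, 0, 0, -55, 0, 0, 20]
    - [0, 0, 0, -55, 0, 0, 20]
    - [0, 0, 0, -55, 0, 0, 20]
    - [0, 0, 0, -50, 0, 0, 20]
    - [0, 0, 0, -30, 0, 0, 20]

```text
time: 7.38
ee_pos: [0.4187, -0.4786, 0.305]
tcp_rot: [136.1, 89.8, -49.0]
wrist_force: [1.3, 0.2, -1.8]
opening: 0.0357
```

```bash
python3 - <<'E'
from h import *
o=sensors.get_obs();print(o["time"],loc(o["ee_pos"]),o["ee_pos"],o["wrist_force"],o["q"])
cv2.imwrite("pics/w3.png",vision.camera("wrist")[:,:,::-1])
t=cv2.imread("pics/top0.png");crop(t,200,320,180,340,5,"tj.png")
E
```

```text
7.375 [[  -0.5704 -203.0565  305.0331]] [ 0.4187 -0.4786  0.305 ] [ 1.3125  0.1811 -1.8224] [ -48.8226   20.4069   36.7464  106.1077   -0.0008 -133.6578]
```

View pics/w3.png

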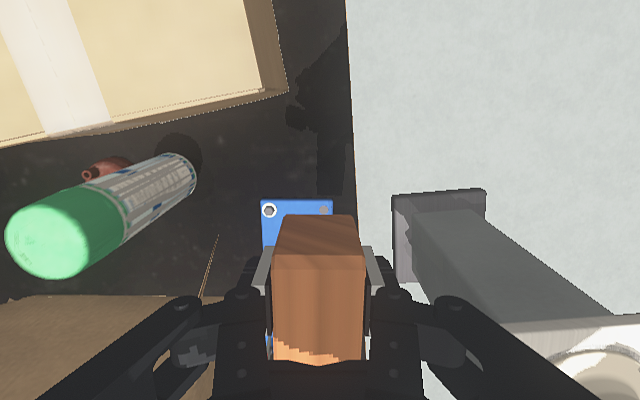

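View pics/tj.png

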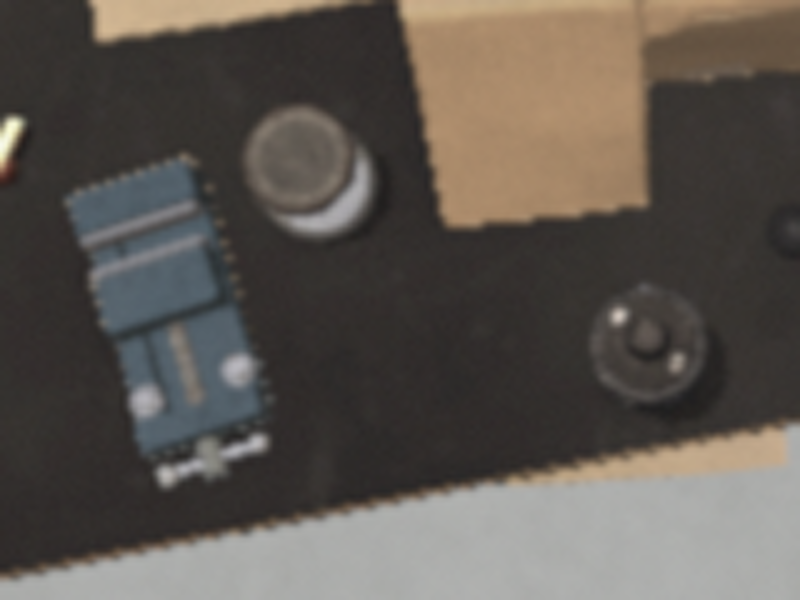

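```bash
python3 - <<'E'
from h import *
ce=cam("top");C=lambda u,v:(180+(u+.5)/5-.5,200+(v+.5)/5-.5)
for n,u,v,z in [("jar top",298,158,.086),("jar bot",325,190,0.0),("vice nr",265,405,.05),("vice back r",190,155,.06),("viceback r low",235,260,.03),("screw",265,440,.03),("coil L",590,345,.147),("coil bot L",600,350,0),("edge",330,510,0),("edge2",600,455,0),("mid",430,340,0)]:
    print(n,onz(ce,C(u,v),z))
o=sensors.get_obs()
E
```

```text
jar top [0.5655 0.1449 0.086 ]
jar bot [0.5619 0.1431 0.    ]
vice nr [0.4333 0.19   0.05  ]
vice back r [0.5852 0.2106 0.06  ]
viceback r low [0.524  0.1984 0.03  ]
screw [0.4157 0.1962 0.03  ]
coil L [ 0.4198 -0.0033  0.147 ]
coil bot L [ 0.4338 -0.0048  0.    ]
edge [0.3711 0.1692 0.    ]
edge2 [0.3724 0.0064 0.    ]
mid [0.4592 0.0948 0.    ]
```

```bash
python3 - <<'E'
from h import *
x=np.array([0,0,-1.]);y=np.array([-1.,0,0]);z=np.cross(x,y);Rt=np.stack([x,y,z],1)
go(np.array([.41,.10,.300]),Rt)
E
```

```text
shift(tool axes at start) [   4.8 -575.7   60.9] rotvec [84.8 -0.5 -0. ]
```

Request:
carry_out:
  increments:
    - [0, 0, 0, 0, -30, 0, 20]
    - [0, 0, 0, 0, -52, 6, 20]
    - [0, 0, 0, 0, -52, 6, 20]
    - [0, 0, 0, 0, -52, 6, 20]
    - [0, 0, 0, 0, -52, 6, 20]
    - [0, 0, 0, 0, -52, 6, 20]
    - [0, 0, 0, 0, -52, 6, 20]
    - [0, 0, 0, 0, -52, 6, 20]
    - [0, 0, 0, 0, -52, 6, 20]
    - [0, 0, 0, 0, -52, 6, 20]
    - [0, 0, 0, 0, -48, 6, 20]
    - [0, 0, 0, 0, -30, 1, 20]

```text
time: 8.93
ee_pos: [0.409, 0.1026, 0.3014]
tcp_rot: [-149.7, 90.0, 25.3]
wrist_force: [0.9, -0.7, -1.6]
opening: 0.0355
```

Request:
carry_out:
  increments:
    - [10.6, 0, 0, 0, 0, 0, 20]
    - [10.6, 0, 0, 0, 0, 0, 20]
    - [10.6, 0, 0, 0, 0, 0, 20]
    - [10.6, 0, 0, 0, 0, 0, 20]
    - [10.6, 0, 0, 0, 0, 0, 20]
    - [10.6, 0, 0, 0, 0, 0, 20]
    - [10.6, 0, 0, 0, 0, 0, 20]
    - [10.6, 0, 0, 0, 0, 0, 20]
    - [0, 0, 0, 0, 0, 0, 20]

```text
time: 10.05
ee_pos: [0.4094, 0.1006, 0.3012]
tcp_rot: [-65.0, 90.0, 25.2]
wrist_force: [-0.6, -0.6, -0.7]
opening: 0.0359
```

```bash
python3 - <<'E'
from h import *
o=sensors.get_obs();print(o["time"],o["ee_pos"],o["wrist_force"],o["q"],o["opening"])
x=np.array([0,0,-1.]);y=np.array([-1.,0,0]);z=np.cross(x,y);Rt=np.stack([x,y,z],1)
go(np.array([.41,.10,.0175]),Rt)
cv2.imwrite("pics/w4.png",vision.camera("wrist")[:,:,::-1])
cv2.imwrite("pics/t4.png",vision.camera("top")[:,:,::-1])
E
```

```text
10.05 [0.4094 0.1006 0.3012] [-0.5699 -0.5915 -0.6986] [ 13.8036 -10.1892   3.4086 103.5842   0.0027  13.6837] 0.03589551508234915
shift(tool axes at start) [283.7  -0.6  -0.6] rotvec [0.1 0.  0. ]
```

View pics/w4.png

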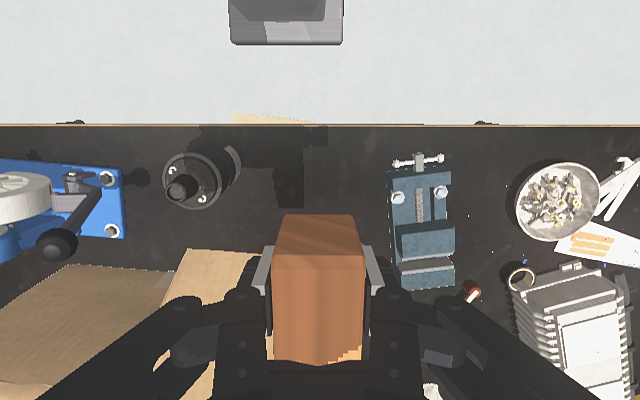

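View pics/t4.png

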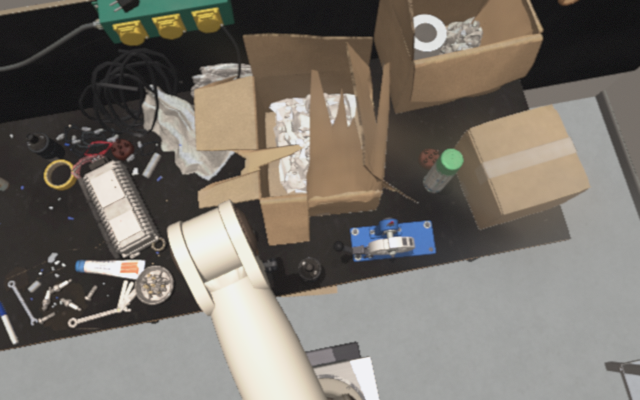

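Request:
carry_out:
  increments:
    - [0, 0, 0, 50, 0, 0, 20]
    - [0, 0, 0, 55, 0, 0, 20]
    - [0, 0, 0, 55, 0, 0, 20]
    - [0, 0, 0, 50, 0, 0, 20]
    - [0, 0, 0, 40, 0, 0, 20]
    - [0, 0, 0, 20, 0, 0, 20]
    - [0, 0, 0, 10, 0, 0, 20]
    - [0, 0, 0, 4, 0, 0, 20]

```text
time: 11.15
ee_pos: [0.4096, 0.1006, 0.0173]
tcp_rot: [-78.2, 90.0, 11.9]
wrist_force: [0.3, 0.7, -1.8]
opening: 0.0358
```

Request:
carry_out:
  increments:
    - [0, 0, 0, 1.5, 0, 0, 20]
    - [0, 0, 0, 0, 0, 0, 20]

```text
time: 11.4
ee_pos: [0.41, 0.1007, 0.0165]
tcp_rot: [-76.0, 89.9, 14.1]
wrist_force: [1.3, -0.6, -0.5]
opening: 0.0356
```

Request:
carry_out:
  increments:
    - [0, 0, 0, 1, 0, 0, 20]
    - [0, 0, 0, 0, 0, 0, 30]
    - [0, 0, 0, 0, 0, 0, 55]
    - [0, 0, 0, 0, 0, 0, 55]
    - [0, 0, 0, -25, 0, 0, 55]
    - [0, 0, 0, -50, 0, 0, 55]
    - [0, 0, 0, -55, 0, 0, 55]
    - [0, 0, 0, -55, 0, 0, 55]
    - [0, 0, 0, -55, 0, 0, 55]
    - [0, 0, 0, -50, 0, 0, 55]

```text
time: 12.65
ee_pos: [0.4094, 0.1005, 0.3068]
tcp_rot: [-76.3, 89.9, 13.8]
wrist_force: [1.2, 0.5, -0.2]
opening: 0.0471
```

```bash
python3 - <<'E'
from h import *
o=sensors.get_obs();print(o["time"],o["ee_pos"],o["wrist_force"],o["q"],o["opening"])
cv2.imwrite("pics/w5.png",vision.camera("wrist")[:,:,::-1])
go(w([0,30,300])[0],toolR(25))
E
```

```text
12.65 [0.4094 0.1005 0.3068] [ 1.2487  0.5198 -0.2141] [ 13.7977  -9.9937   4.223  104.1565  -0.      13.7391] 0.04713650805306164
shift(tool axes at start) [  12.1  -30.3 -347.4] rotvec [-83.3  18.2  20.7]
```

View pics/w5.png

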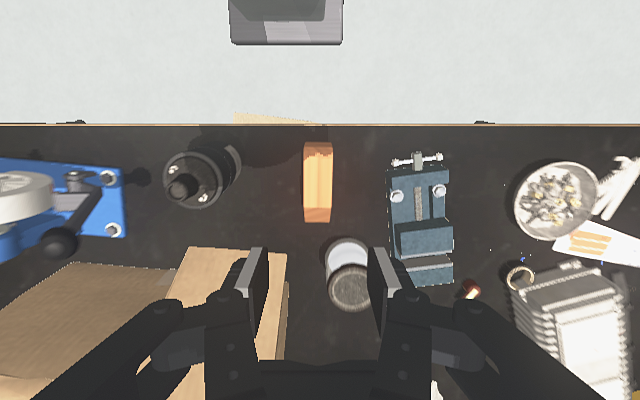

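Request:
carry_out:
  increments:
    - [0, 0, 0, 0, -4, -40, 50]
    - [0, 0, 0, 0, -4, -55, 50]
    - [0, 0, 0, 0, -4, -55, 50]
    - [0, 0, 0, 0, -4, -55, 50]
    - [0, 0, 0, 0, -4, -55, 50]
    - [0, 0, 0, 0, -5, -55, 50]
    - [0, 0, 0, 0, -5, -32, 50]

```text
time: 13.58
ee_pos: [0.4396, -0.2489, 0.3043]
tcp_rot: [78.3, 90.0, 168.2]
wrist_force: [0.4, 0.5, 0.9]
opening: 0.0427
```

Request:
carry_out:
  increments:
    - [-10.6, 0, 0, 0, 0, 0, 50]
    - [-10.6, 0, 0, 0, 0, 0, 50]
    - [-10.6, 0, 0, 0, 0, 0, 50]
    - [-10.6, 0, 0, 0, 0, 0, 50]
    - [-10.6, 0, 0, 0, 0, 0, 50]
    - [-10.6, 0, 0, 0, 0, 0, 50]
    - [-10.6, 0, 0, 0, 0, 0, 50]
    - [-10.6, 0, 0, 0, 0, 0, 50]
    - [0, 0, 0, 0, 0, 0, 50]

```text
time: 14.7
ee_pos: [0.4399, -0.2464, 0.3046]
tcp_rot: [-31.8, 90.0, 143.0]
wrist_force: [-0.3, -0.3, 0.1]
opening: 0.0426
```

```bash
python3 - <<'E'
from h import *
o=sensors.get_obs();print(o["time"],loc(o["ee_pos"]),o["wrist_force"],o["q"],o["opening"])
cv2.imwrite("pics/w6.png",vision.camera("wrist")[:,:,::-1])
go(w([0,0,250])[0],toolR(0))
E
```

```text
14.7 [[ -0.8973  30.1274 304.6197]] [-0.2653 -0.2748  0.112 ] [ -29.2576    1.0254   14.2569  103.2416    0.0014 -114.0415] 0.04262285793755227
shift(tool axes at start) [54.6 30.1 -1. ] rotvec [-0.1  0.   0. ]
```

View pics/w6.png

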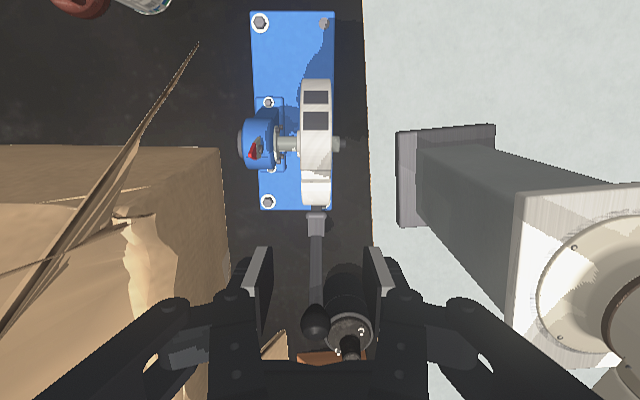

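```bash
python3 - <<'E'
from h import *
t=cv2.imread("pics/w6.png");crop(t,65,225,240,350,5,"w6c.png") if 0 else crop(t,70,220,240,350,4,"w6c.png")
E
```

```text
(no output)
```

View pics/w6c.png

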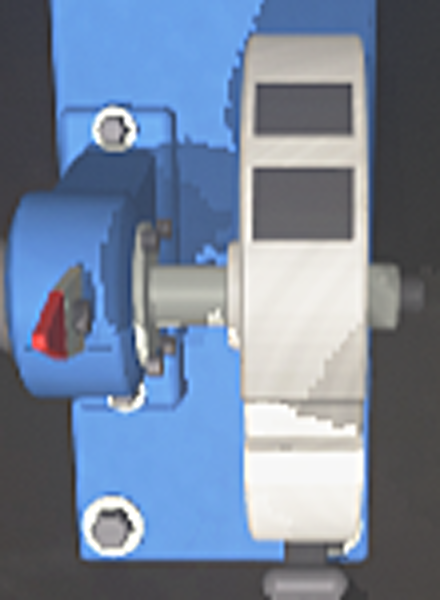

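```bash
cat >> h.py <<'E'
def cyl(ce,uv,r=65.):
    a,d=ray(ce,uv);a=loc(a)[0];d=S()[:3,:3].T@d
    A=d[1]**2+d[2]**2;zc=a[2]-97;B=d[1]*a[1]+d[2]*zc;Cc=a[1]**2+zc**2-r*r
    s=(-B-np.sqrt(B*B-A*Cc))/A;p=a+d*s;return p.round(1),round(np.degrees(np.arctan2(p[1],p[2]-97)),1)
E
python3 - <<'E'
from h import *
o=sensors.get_obs();ce=cam("wrist",o)
C=lambda u,v:(240+(u+.5)/4-.5,70+(v+.5)/4-.5)
for v in (84,134,168,240,398,450): print(v,cyl(ce,C(305,v)))
E
```

```text
84 (array([ -0.5, -50.7, 137.7]), np.float64(-51.3))
134 (array([ -0.5, -40.2, 148.1]), np.float64(-38.2))
168 (array([ -0.5, -33.2, 152.9]), np.float64(-30.7))
240 (array([ -0.5, -18.5, 159.3]), np.float64(-16.5))
398 (array([ -0.4,  16.1, 160. ]), np.float64(14.3))
450 (array([ -0.3,  29.3, 155. ]), np.float64(26.8))
```

Request:
carry_out:
  increments:
    - [0, 0, 0, 30, 30, -1, 50]
    - [0, 0, 0, 50, 0, 0, 50]
    - [0, 0, 0, 40, 0, 0, 50]
    - [0, 0, 0, 25, 0, 0, 50]
    - [0, 0, 0, 17, 0, 0, 50]
    - [0, 0, 0, 0, 0, 0, 50]
  squeeze: 25

```text
time: 15.5
ee_pos: [0.4378, -0.2761, 0.142]
tcp_rot: [-24.3, 89.9, 150.4]
wrist_force: [0.2, -0.5, 0.5]
opening: 0.0427
```

```bash
python3 - <<'E'
from h import *
o=sensors.get_obs();print(o["time"],loc(o["ee_pos"]),o["wrist_force"],o["q"],o["opening"])
cv2.imwrite("pics/w7.png",vision.camera("wrist")[:,:,::-1])
go(w([0,0,142])[0],toolR(0))
E
```

```text
15.5 [[ -0.2767   0.3262 142.0266]] [ 0.2408 -0.4978  0.5466] [ -32.2428   -0.2392   -5.1859   85.1398   -0.004  -116.9957] 0.042733043983944216
shift(tool axes at start) [1.2 0.1 0.2] rotvec [ 0.1 -0.  -0. ]
```

View pics/w7.png

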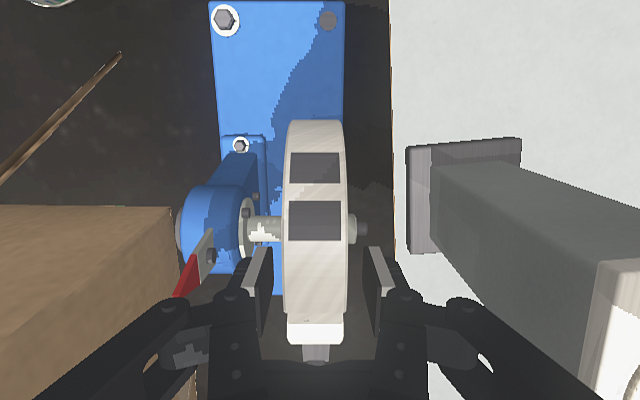

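Request:
carry_out:
  increments:
    - [0, 0, 0, 0, 0, 0, 30]
    - [0, 0, 0, 0, 0, 0, 20]
    - [0, 0, 0, 0, 0, 0, 20]
    - [0, 0, -8, 0.4, 6.3, 0, 20]
    - [0, 0, -8, 0.4, 6.3, 0, 20]
  squeeze: 25

```text
time: 16.18
ee_pos: [0.4379, -0.2889, 0.1424]
tcp_rot: [-90.7, 73.8, 84.2]
wrist_force: [2.7, 3.6, -9.5]
opening: 0.0278
```

```bash
cat >> h.py <<'E'
def wh():
    o=sensors.get_obs();p=loc(o["ee_pos"])[0];Rm=S()[:3,:3].T@R.from_euler("xyz",o["tcp_rot"],degrees=True).as_matrix()
    x=Rm[:,0];print("t",o["time"],"p",p.round(1),"r",np.hypot(p[1],p[2]-97).round(1),"posang",np.degrees(np.arctan2(p[1],p[2]-97)).round(1),"tilt",np.degrees(np.arctan2(-x[1],-x[2])).round(1),"xtilt",x[0].round(3),"F",o["wrist_force"],"q",o["q"].round(1),"open",o["opening"]);return o
E
python3 - <<'E'
from h import *
wh()
cv2.imwrite("pics/w8.png",vision.camera("wrist")[:,:,::-1])
E
```

```text
t 16.175 p [  1.  -12.3 142.4] r 47.1 posang -15.2 tilt -16.2 xtilt 0.002 F [ 2.7411  3.6234 -9.5442] q [ -40.5    9.5    3.8   93.7   13.2 -126.5] open 0.02777898339008305
```

View pics/w8.png

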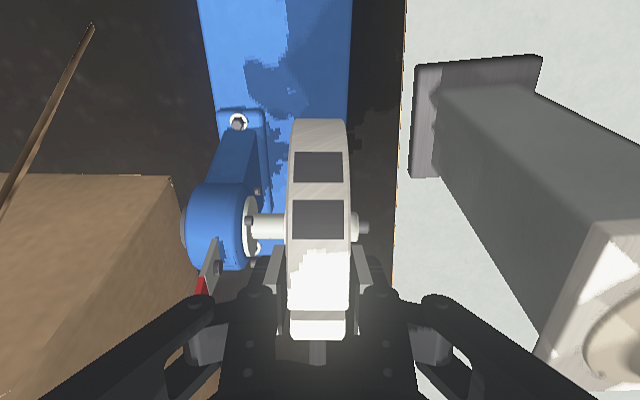

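Request:
carry_out:
  increments:
    - [0, 0, -8, 1.4, 6.3, 0, 20]
    - [0, 0, -8, 0.9, 6.3, 0, 20]
    - [0, 0, -8, 0.4, 6.3, 0, 20]

```text
time: 16.6
ee_pos: [0.4363, -0.3064, 0.1322]
tcp_rot: [-90.3, 49.9, 84.6]
wrist_force: [2.0, 1.9, -3.9]
opening: 0.0274
```

```bash
python3 - <<'E'
from h import *
wh()
E
```

```text
t 16.6 p [  1.1 -29.9 132.2] r 46.1 posang -40.4 tilt -40.1 xtilt 0.002 F [ 1.9788  1.8851 -3.9028] q [ -49.4   28.3   18.3  110.2   27.6 -141.9] open 0.02743745058449212
```

Request:
carry_out:
  increments:
    - [0, 0, -8, 0.4, 6.3, 0, 20]
    - [0, 0, -8, 0.4, 6.3, 0, 20]
    - [0, 0, 0, 0, 0, 0, 35]
    - [0, 0, 0, 0, 0, 0, 50]
    - [0, 0, 0, 0, 0, 0, 50]

```text
time: 17.23
ee_pos: [0.4348, -0.3133, 0.1225]
tcp_rot: [-90.0, 34.1, 84.9]
wrist_force: [-0.2, -0.6, 0.3]
opening: 0.0427
```

```bash
python3 - <<'E'
from h import *
wh()
cv2.imwrite("pics/w9.png",vision.camera("wrist")[:,:,::-1])
E
```

```text
t 17.225 p [  0.2 -36.9 122.5] r 44.8 posang -55.3 tilt -55.9 xtilt -0.002 F [-0.1767 -0.6432  0.3404] q [ -53.    42.1   27.9  123.4   33.8 -153.1] open 0.0427045962343817
```

View pics/w9.png

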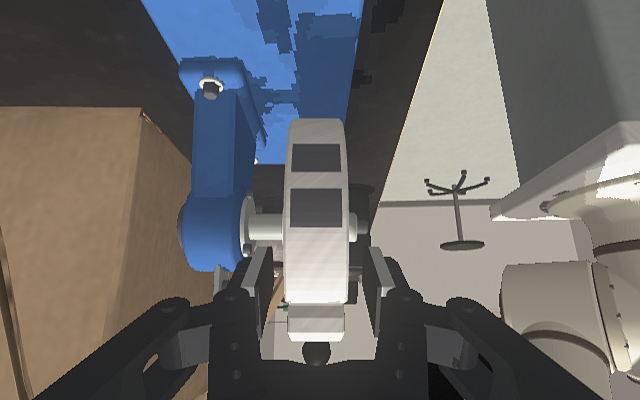

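Request:
carry_out:
  increments:
    - [0, 0, 0, -30, 0, 0, 50]
    - [0, 0, 0, -45, 0, 0, 50]
    - [0, 0, 10, 1.8, -21, 0, 50]
    - [0, 0, 10, 1.8, -21, 0, 50]
    - [0, 0, 10, 1.8, -21, 0, 50]
    - [0, 0, 10, 1.8, -21, 0, 50]
    - [0, 0, 10, 1.8, -21, 0, 50]
    - [0, 0, 10, 1.8, -21, 0, 50]
    - [0, 0, 10, 1.8, -21, 0, 50]
    - [0, 0, 0, 0, 0, 0, 50]

```text
time: 18.52
ee_pos: [0.4389, -0.2324, 0.2034]
tcp_rot: [91.9, 75.1, -93.5]
wrist_force: [0.0, -1.0, 0.5]
opening: 0.0425
```

```bash
python3 - <<'E'
from h import *
wh()
cv2.imwrite("pics/w10.png",vision.camera("wrist")[:,:,::-1])
E
```

```text
t 18.525 p [ -3.2  44.  203.4] r 115.1 posang 22.5 tilt 14.9 xtilt 0.008 F [ 0.001  -0.9744  0.5471] q [ -19.8   -7.9   -6.7   86.9  -14.3 -105. ] open 0.042510317642242716
```

View pics/w10.png

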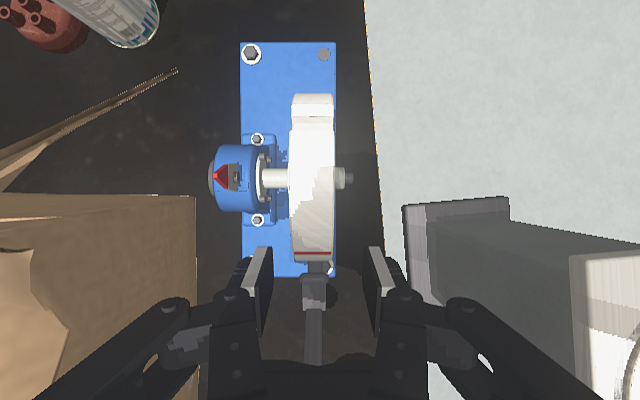

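```bash
python3 - <<'E'
from h import *
t=cv2.imread("pics/w10.png");crop(t,80,270,270,355,4,"x.png") if 0 else crop(t,80,140,270,355,8,"w10a.png");crop(t,220,270,270,355,8,"w10b.png")
ce=cam("wrist",sensors.get_obs())
b=t.astype(int);m=(b[:,:,2]-np.maximum(b[:,:,0],b[:,:,1])>40);m[:, :285]=0;m[:,340:]=0;m[:220]=0;m[280:]=0
ys,xs=np.nonzero(m);print(ys.min(),ys.max(),xs.min(),xs.max(),ys.mean(),xs.mean());print(cyl(ce,(xs.mean(),ys.mean())))
go(w([0,45*np.sin(np.radians(15)),97+45*np.cos(np.radians(15))])[0],toolR(15))
E
```

```text
252 254 294 330 252.79347826086956 313.5652173913044
(array([ -0.6,  53.2, 134.3]), np.float64(55.0))
shift(tool axes at start) [68.8 13.9 -2.6] rotvec [-0.2 -0.4  0.2]
```

View pics/w10a.png

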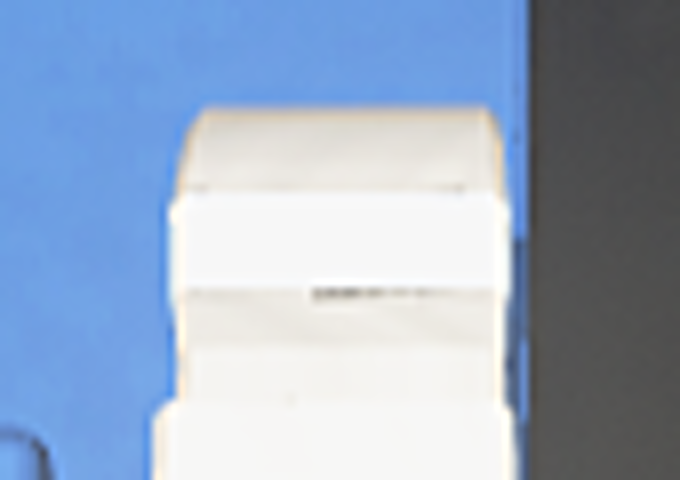

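View pics/w10b.png

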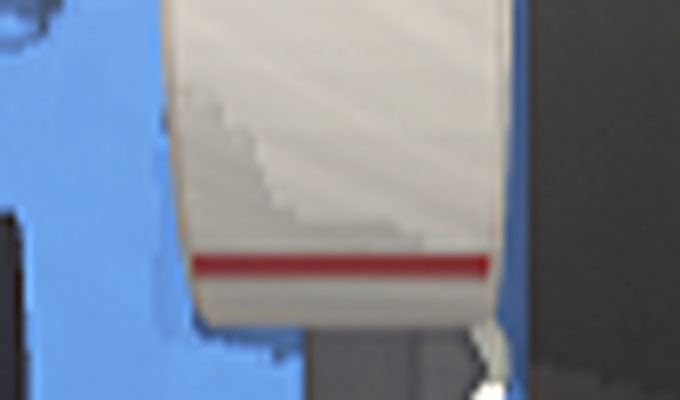

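Request:
carry_out:
  increments:
    - [0, -0.4, 0, 10, 14, -2.6, 50]
    - [0, 0, 0, 25, 0, 0, 50]
    - [0, 0, 0, 20, 0, 0, 50]
    - [0, 0, 0, 13, 0, 0, 50]
    - [0, 0, 0, 0, 0, 0, 50]
    - [0, 0, 0, 0, 0, 0, 30]
    - [0, 0, 0, 0, 0, 0, 20]
    - [0, 0, 0, 0, 0, 0, 20]

```text
time: 19.58
ee_pos: [0.4398, -0.2675, 0.141]
tcp_rot: [90.6, 75.2, -95.2]
wrist_force: [7.3, -4.7, -6.3]
opening: 0.0273
```

```bash
python3 - <<'E'
from h import *
wh()
E
```

```text
t 19.575 p [  1.    9.2 141. ] r 44.9 posang 11.8 tilt 14.8 xtilt 0.001 F [ 7.297  -4.7289 -6.3102] q [ -23.6   -6.1  -12.    79.3  -14.1 -108.4] open 0.02730830109215882
```

Request:
carry_out:
  increments:
    - [0, 0, -5, 0.2, 3.9, 0, 20]
    - [0, 0, -8, 0.4, 6.3, 0, 20]
    - [0, 0, -8, 0.4, 6.3, 0, 20]
    - [0, 0, -8, 0.4, 6.3, 0, 20]
    - [0, 0, -8, 0.4, 6.3, 0, 20]
    - [0, 0, -8, 0.4, 6.3, 0, 20]
    - [0, 0, -8, 0.4, 6.3, 0, 20]
    - [0, 0, -2, 0.1, 1.6, 0, 20]
    - [0, 0, 0, 0, 0, 0, 20]

```text
time: 20.7
ee_pos: [0.4362, -0.3069, 0.1283]
tcp_rot: [-90.0, 49.5, 84.3]
wrist_force: [16.8, 13.8, -20.9]
opening: 0.0275
```

```bash
python3 - <<'E'
from h import *
wh()
t=vision.camera("top")[:,:,::-1];crop(t,205,270,340,450,7,"t11.png")
E
```

```text
t 20.7 p [  1.  -30.4 128.3] r 43.6 posang -44.1 tilt -40.5 xtilt 0.005 F [ 16.8027  13.7819 -20.9175] q [ -49.6   28.7   18.1  110.1   27.9 -141.7] open 0.027504139180181974
```

View pics/t11.png

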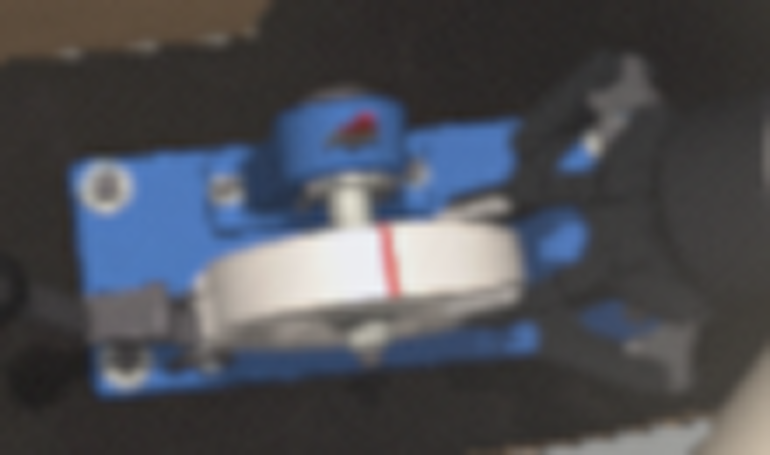

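```bash
cat >> h.py <<'E'
def markt():
    ce=cam("top");b=vision.camera("top").astype(int);C=(b[:,:,0]-np.maximum(b[:,:,1],b[:,:,2])>45)
    C[:234]=0;C[252:]=0;C[:,:365]=0;C[:,420:]=0
    ys,xs=np.nonzero(C);wt=(b[ys,xs,0]-b[ys,xs,1]).astype(float)
    u=(np.average(xs,weights=wt),np.average(ys,weights=wt));print(len(xs),u,"mark",cyl(ce,u), "ref th=0,-5",proj(ce,w([0,0,162])),"tip exp",proj(ce,w([56,0,170])))
E
python3 - <<'E'
from h import *
markt()
E
```

```text
17 (np.float64(395.08360655737704), np.float64(241.77786885245902)) mark (array([  1.2,  -0.2, 162. ]), np.float64(-0.2)) ref th=0,-5 [[395.0736 242.2316]] tip exp [[392.732  221.5534]]
```

Request:
carry_out:
  increments:
    - [0, 0, 0, 0, 0, 0, 35]
    - [0, 0, 0, 0, 0, 0, 50]
    - [0, 0, 0, 0, 0, 0, 50]
    - [0, 0, 0, -40, 0, 0, 50]
    - [0, 0, 0, -55, 0, 0, 50]

```text
time: 21.42
ee_pos: [0.4277, -0.3684, 0.2045]
tcp_rot: [-89.9, 49.7, 84.4]
wrist_force: [1.3, -0.9, 0.6]
opening: 0.0427
```

```bash
python3 - <<'E'
from h import *
wh();markt()
E
```

```text
t 21.425 p [ -1.8 -92.5 204.5] r 141.8 posang -40.7 tilt -40.3 xtilt 0.003 F [ 1.2687 -0.9139  0.6299] q [ -53.4   35.8   36.6  122.9   25.7 -145.2] open 0.042715978273732726
15 (np.float64(394.85208711433756), np.float64(241.6633393829401)) mark (array([  1.6,   0.4, 162. ]), np.float64(0.3)) ref th=0,-5 [[395.0736 242.2316]] tip exp [[392.732  221.5534]]
```

Request:
carry_out:
  increments:
    - [0, 0, 10, -30, 0, 0, 30]
    - [0, 0, 10, -30, 0, 0, 0]
    - [0, 0, 10, -30, 0, 0, 0]
    - [0, 0, 10.3, -30, 0, 0, 0]
    - [0, 0, 0, 0, 0, 0, 0]

```text
time: 22.1
ee_pos: [0.4235, -0.4172, 0.3155]
tcp_rot: [124.8, 89.4, -60.8]
wrist_force: [-0.8, 0.6, 0.2]
opening: -0.0003
```

```bash
python3 - <<'E'
from h import *
wh();go(w([0,205,182])[0],toolR(0))
E
```

```text
t 22.1 p [  -1.4 -141.4  315.5] r 260.3 posang -32.9 tilt 0.5 xtilt 0.006 F [-0.7527  0.5518  0.2476] q [ -44.5   13.9   29.9  105.4   -0.2 -128.9] open -0.0002790841297448542
shift(tool axes at start) [ 130.6 -347.5    1.3] rotvec [-0.3 -0.3 -0.5]
```

Request:
carry_out:
  increments:
    - [0, -0.3, -0.5, 0, -30, 0, 0]
    - [0, 0, 0, 0, -50, 0, 0]
    - [0, 0, 0, 0, -55, 0, 0]
    - [0, 0, 0, 0, -55, 0, 0]
    - [0, 0, 0, 0, -55, 0, 0]
    - [0, 0, 0, 0, -50, 0, 0]
    - [0, 0, 0, 0, -39, 2, 0]
    - [0, 0, 0, 40, 0, 0, 0]
    - [0, 0, 0, 35, 0, 0, 0]
    - [0, 0, 0, 0, 0, 0, 0]

```text
time: 23.35
ee_pos: [0.4528, -0.0852, 0.2346]
tcp_rot: [-35.7, 89.1, 138.6]
wrist_force: [-0.2, -0.7, 0.9]
opening: -0.0001
```

```bash
python3 - <<'E'
from h import *
wh()
cv2.imwrite("pics/w12.png",vision.camera("wrist")[:,:,::-1])
t=vision.camera("scene")[:,:,::-1];crop(t,160,280,330,430,5,"s12.png")
E
```

```text
t 23.35 p [ -2.9 191.9 234.6] r 236.1 posang 54.4 tilt -0.5 xtilt -0.012 F [-0.1955 -0.7121  0.9462] q [-10.9  -6.4  -0.8  96.3   0.4 -95.2] open -0.00012110071740167131
```

View pics/w12.png

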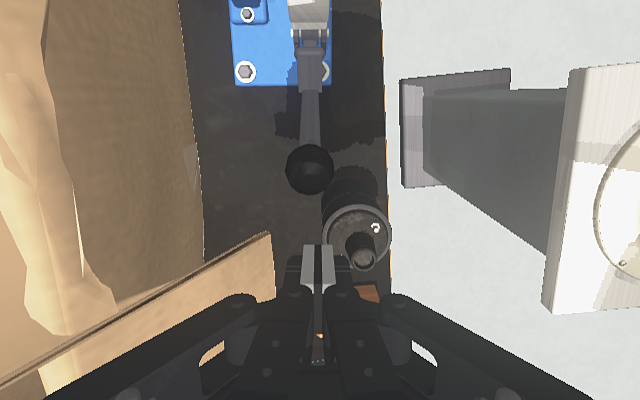

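View pics/s12.png

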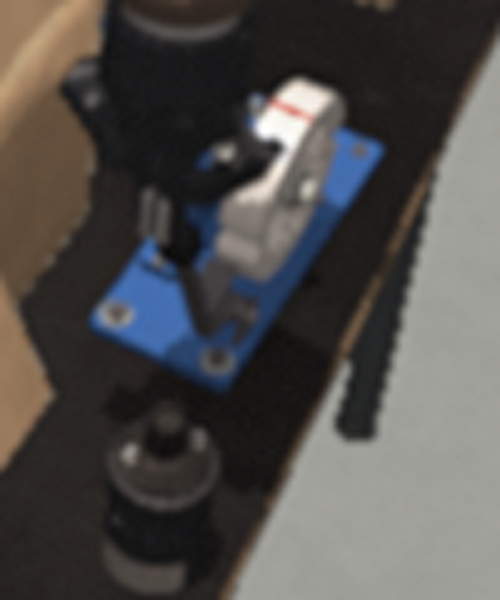

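```bash
python3 - <<'E'
from h import *
o=sensors.get_obs();ce=cam("wrist",o)
for z in (.09,.15,.2,.26): print(z,onz(ce,(272,235),z))
for z in (.18,.19,.20):print(z,loc(onz(ce,(309,170),z)))
print(proj(ce,w([[0,156,189],[-50,190,235],[50,190,235],[50,205,260]])))
E
```

```text
0.09 [ 0.5009 -0.0378  0.09  ]
0.15 [ 0.4897 -0.0635  0.15  ]
0.2 [ 0.4803 -0.085   0.2   ]
0.26 [ 0.4691 -0.1108  0.26  ]
0.18 [[  2.2111 159.7814 180.    ]]
0.19 [[  2.0031 157.5203 190.    ]]
0.2 [[  1.7951 155.2591 200.    ]]
[[312.3722 167.0793]
 [414.3915 254.0763]
 [210.4208 256.2547]
 [196.5927 314.8901]]
```

Request:
carry_out:
  increments:
    - [0, 0, 0, 25, 0, -4, 0]
    - [0, 0, 0, 25, 0, 0, 0]
    - [0, 0, 0, 0, 0, 0, 0]

```text
time: 23.82
ee_pos: [0.4577, -0.0855, 0.1874]
tcp_rot: [-46.5, 89.4, 127.8]
wrist_force: [-1.4, -0.4, 0.5]
opening: -0.0002
```

```bash
python3 - <<'E'
from h import *
wh()
cv2.imwrite("pics/w13.png",vision.camera("wrist")[:,:,::-1])
E
```

```text
t 23.825 p [  1.9 192.  187.4] r 212.2 posang 64.8 tilt -0.4 xtilt -0.007 F [-1.3853 -0.4348  0.5209] q [-10.8  -6.8  -6.4  90.8   0.4 -95.1] open -0.00021989469999576658
```

View pics/w13.png

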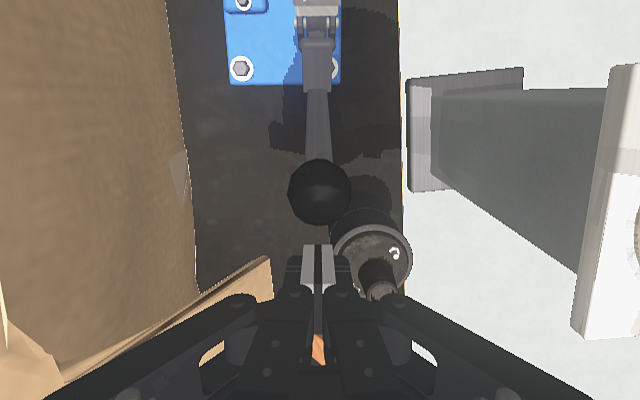

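Request:
carry_out:
  increments:
    - [0, 0, 0, 0, 11, 0, 0]
    - [0, 0, 0, -5, 9, 0, 0]
    - [0, 0, 0, -5, 9, 0, 0]
    - [0, 0, 0, -4, 9, 0, 0]
    - [0, 0, 0, -4, 9, 0, 0]
    - [0, 0, 0, 0, 0, 0, 0]

```text
time: 24.62
ee_pos: [0.4531, -0.1332, 0.2049]
tcp_rot: [-45.0, 89.5, 129.2]
wrist_force: [0.5, -0.5, 0.4]
opening: -0.0001
```

```bash
python3 - <<'E'
from h import *
wh();markt()
cv2.imwrite("pics/w14.png",vision.camera("wrist")[:,:,::-1])
E
```

```text
t 24.625 p [  1.8 144.1 204.9] r 180.0 posang 53.2 tilt -0.4 xtilt -0.006 F [ 0.5068 -0.5105  0.4011] q [ -16.6   -5.7   -3.5   92.7    0.3 -100.8] open -7.697769645680236e-05
15 (np.float64(394.8444236176195), np.float64(241.6447985004686)) mark (array([  1.7,   0.4, 162. ]), np.float64(0.4)) ref th=0,-5 [[395.0736 242.2316]] tip exp [[392.732  221.5534]]
```

View pics/w14.png

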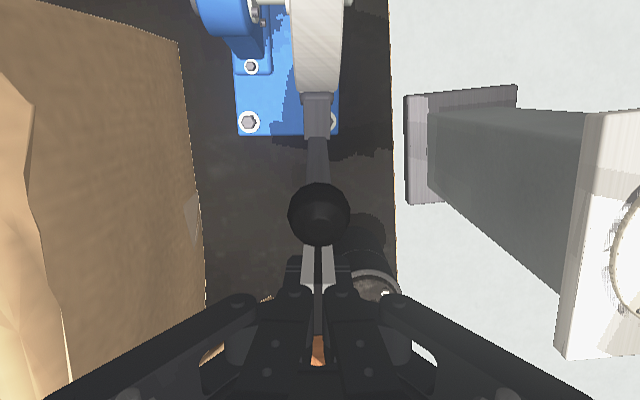

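Request:
carry_out:
  increments:
    - [0, 0, 0, -2, 8, 0, 0]
    - [0, 0, 0, -2, 8, 0, 0]
    - [0, 0, 0, -1, 6, 0, 0]
    - [0, 0, 0, 0, 0, 0, 0]

```text
time: 25.22
ee_pos: [0.4509, -0.1549, 0.2095]
tcp_rot: [-46.1, 89.5, 128.1]
wrist_force: [0.3, 0.7, -0.9]
opening: -0.0001
```

```bash
python3 - <<'E'
from h import *
wh();markt()
E
```

```text
t 25.225 p [  1.7 122.3 209.5] r 166.2 posang 47.4 tilt -0.4 xtilt -0.006 F [ 0.2608  0.676  -0.9321] q [ -19.1   -5.    -2.3   93.1    0.3 -103.3] open -9.8092457065733e-05
7 (np.float64(395.1263440860215), np.float64(243.70698924731184)) mark (array([ -4. ,   0.4, 162. ]), np.float64(0.4)) ref th=0,-5 [[395.0736 242.2316]] tip exp [[392.732  221.5534]]
```

Still going; continue slowly until force builds.

Request:
carry_out:
  increments:
    - [0, 0, 0, -1, 5, 0, 0]
    - [0, 0, 0, 0, 2, 0, 0]
    - [0, 0, 0, 0, 0, 0, 0]

```text
time: 25.65
ee_pos: [0.4503, -0.1611, 0.2107]
tcp_rot: [-51.1, 89.4, 123.2]
wrist_force: [0.4, 4.0, 1.1]
opening: -0.0001
```

Request:
carry_out:
  increments:
    - [0, 0, 0, 0, 2, 0, 0]
    - [0, 0, 0, 0, 0, 0, 0]

```text
time: 25.9
ee_pos: [0.4503, -0.1616, 0.2107]
tcp_rot: [-60.3, 89.3, 114.0]
wrist_force: [0.9, 12.2, 3.4]
opening: -0.0001
```

Request:
carry_out:
  increments:
    - [0, 0, 0, 0, 2, 0, 0]
    - [0, 0, 0, 0, 0, 0, 0]

```text
time: 26.15
ee_pos: [0.4502, -0.1621, 0.2108]
tcp_rot: [-67.4, 89.1, 107.0]
wrist_force: [0.7, 21.0, 4.2]
opening: 0.0
```

Request:
carry_out:
  increments:
    - [0, 0, 0, 0, -6, 0, 0]
    - [0, 0, 0, 0, -20, 0, 0]
    - [0, 0, 0, 0, -20, 0, 0]
    - [0, 0, 0, -40, 0, 0, 0]
    - [0, 0, 0, -50, 0, 0, 0]
    - [0, 0, 0, -10, 50, 0, 0]
    - [0, 0, 0, 0, 0, 0, 0]

```text
time: 27.02
ee_pos: [0.4502, -0.1723, 0.3112]
tcp_rot: [-47.1, 89.6, 127.0]
wrist_force: [-0.1, -0.3, -0.3]
opening: -0.0
```

```bash
python3 - <<'E'
from h import *
o=wh()
t=vision.camera("wrist")[:,:,::-1];cv2.imwrite("pics/w15.png",t)
ce=cam("wrist",o);print("home knob exp",proj(ce,w([0,89,211])), "tip",proj(ce,w([56,0,170])),"mark top",proj(ce,w([[14,0,162],[-14,0,162]])))
E
```

```text
t 27.025 p [  2.5 104.9 311.2] r 238.5 posang 26.1 tilt -0.3 xtilt -0.005 F [-0.078  -0.3035 -0.2524] q [ -21.1   -1.3   12.6  104.4    0.2 -105.2] open -1.317652571539984e-05
home knob exp [[318.8403 178.4011]] tip [[246.9661  57.9124]] mark top [[300.209   58.4221]
 [334.3854  58.0719]]
```

View pics/w15.png

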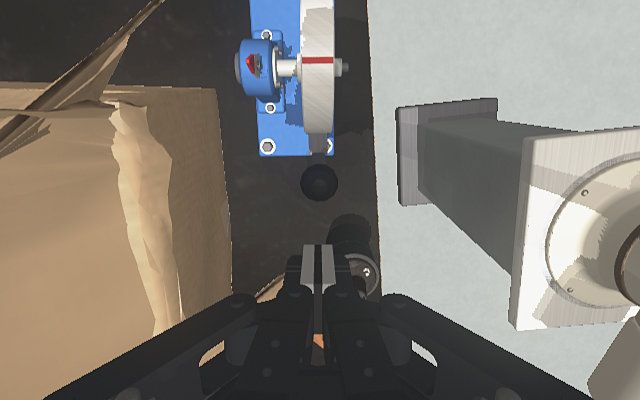

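```bash
python3 - <<'E'
from h import *
o=sensors.get_obs();ce=cam("wrist",o);t=cv2.imread("pics/w15.png")
crop(t,30,210,230,350,5,"w15c.png") if 0 else crop(t,30,150,230,350,5,"w15c.png");crop(t,130,230,260,380,6,"w15k.png")
b=t.astype(int)
m=(b[:,:,2]-np.maximum(b[:,:,0],b[:,:,1])>40)
for n,(c0,c1) in dict(mark=(298,340),ptr=(238,265)).items():
    k=np.zeros_like(m);k[45:80,c0:c1]=m[45:80,c0:c1];ys,xs=np.nonzero(k);print(n,xs.mean(),ys.mean(),ys.min(),ys.max())
    if n=="mark":print(cyl(ce,(xs.mean(),ys.mean())))
tt=vision.camera("top")[:,:,::-1];crop(tt,205,270,340,450,7,"t15.png");markt()
s=vision.camera("scene")[:,:,::-1];crop(s,160,280,330,430,5,"s15.png");cv2.imwrite("pics/scene15.png",s)
E
```

```text
mark 316.76525821596243 59.943661971830984 57 63
(array([  0.1,   2.6, 161.9]), np.float64(2.3))
ptr 250.55140186915887 62.89719626168224 54 73Traceback (most recent call last):
  File "<stdin>", line 9, in <module>
  File "h.py", line 47, in markt
    u=(np.average(xs,weights=wt),np.average(ys,weights=wt));print(len(xs),u,"mark",cyl(ce,u), "ref th=0,-5",proj(ce,w([0,0,162])),"tip exp",proj(ce,w([56,0,170])))
       ~~~~~~~~~~^^^^^^^^^^^^^^^
    raise ZeroDivisionError(
        "Weights sum to zero, can't be normalized")
ZeroDivisionError: Weights sum to zero, can't be normalized
```

View pics/w15c.png

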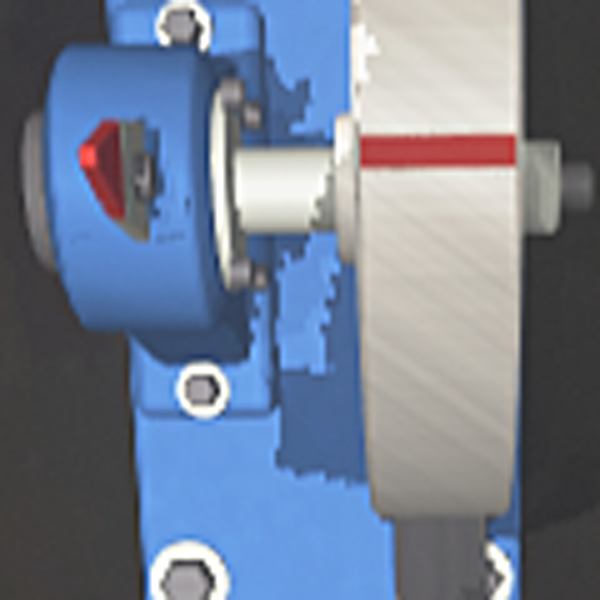

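View pics/w15k.png

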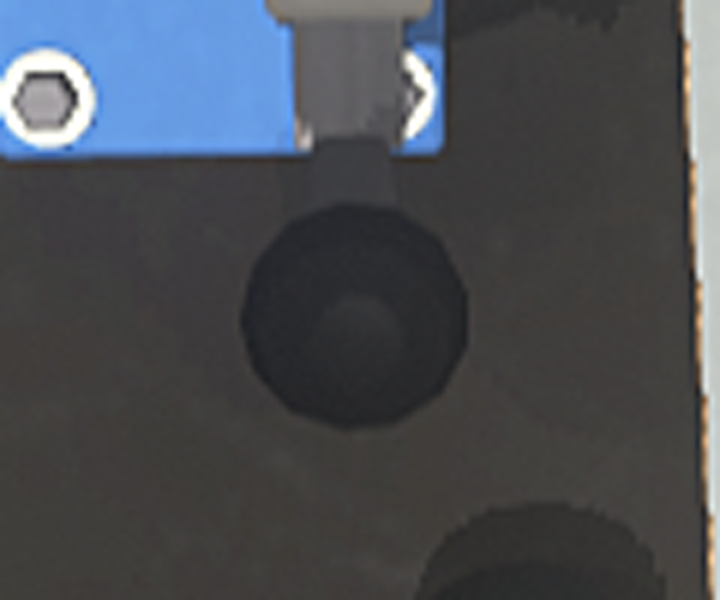

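View pics/t15.png

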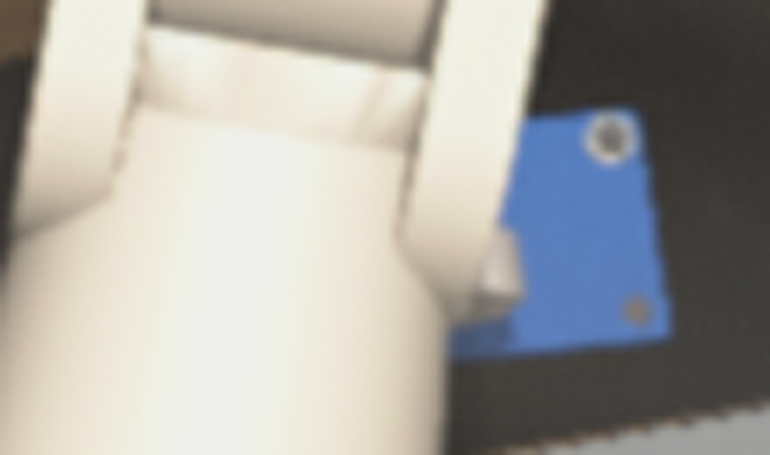

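Request:
carry_out:
  increments:
    - [0, 0, 0, 0, 40, 0, 0]
    - [0, 0, 0, 0, 55, 0, 0]
    - [0, 0, 0, 0, 55, 0, 0]
    - [0, 0, 0, 0, 55, 0, 0]
    - [0, 0, 0, 0, 55, 0, 0]
    - [0, 0, 0, 0, 30, 0, 0]
    - [0, 0, 0, 0, 0, 0, 0]

```text
time: 28.05
ee_pos: [0.421, -0.4594, 0.3066]
tcp_rot: [-46.8, 89.3, 127.4]
wrist_force: [0.5, 0.1, -0.3]
opening: -0.0002
```

```bash
python3 - <<'E'
from h import *
wh();tt=vision.camera("top")[:,:,::-1];crop(tt,205,270,330,450,6,"t16.png");cv2.imwrite("pics/top16.png",tt);markt()
s=vision.camera("scene")[:,:,::-1];crop(s,160,280,330,430,5,"s16.png");cv2.imwrite("pics/scene16.png",s)
print(proj(cam("top"),w([0,89,211])),proj(cam("scene"),w([[0,89,211],[56,0,170]])))
E
```

```text
t 28.05 p [   0.  -183.7  306.6] r 278.7 posang -41.2 tilt -0.5 xtilt -0.008 F [ 0.4734  0.1369 -0.2764] q [ -47.5   19.5   35.8  107.     0.1 -131.7] open -0.00015959988197896625
15 (np.float64(394.8509485094851), np.float64(241.65401987353206)) mark (array([  1.6,   0.4, 162. ]), np.float64(0.3)) ref th=0,-5 [[395.0736 242.2316]] tip exp [[392.732  221.5534]]
[[364.0919 242.3699]] [[376.1257 188.1071]
 [371.9326 172.9088]]
```

View pics/t16.png

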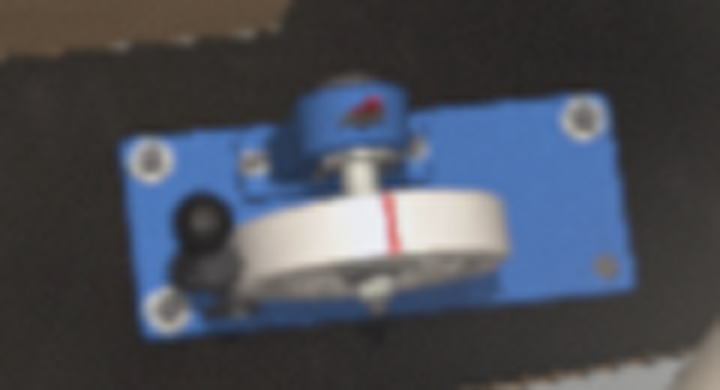

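View pics/s16.png

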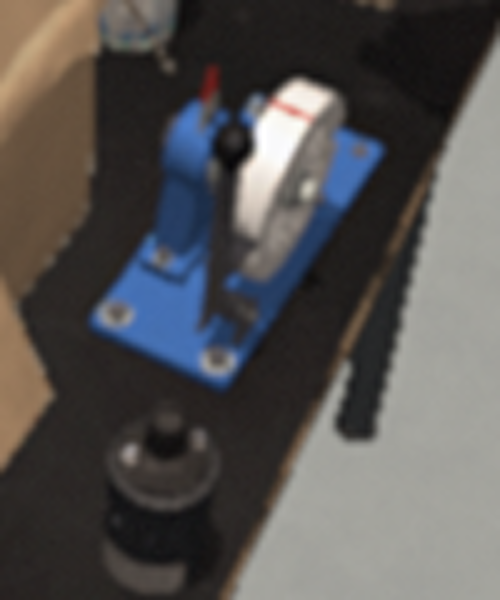

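View pics/top16.png

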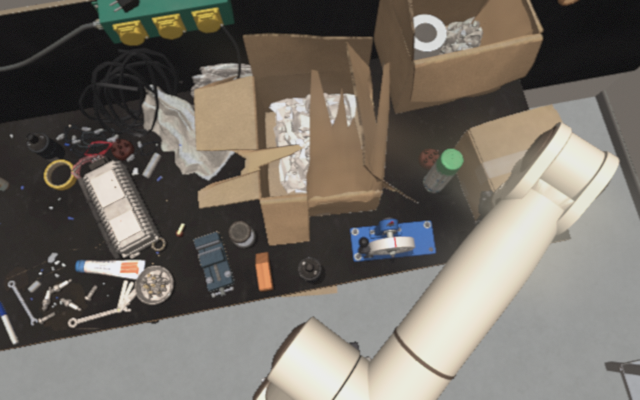

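```bash
python3 - <<'E'
from workcell import job_done
print(job_done())
E
```

```text
the job is handed in; nothing more can be done
None
```

The wheel is locked with the red mark at the top, and the job is handed in at about 28 s of the 72 s. No verdict was reported.

**What I did**
- **Chock:** I slid it out from under the wheel, lifted it and set it on its base on the bench between the coil and the vice.
- **Wheel:** I turned it by pinching the rim, in two strokes of about 55° each.
- **Lever:** I pushed it with closed fingers until it stopped hard, at 21 N against the 1.5 N needed to move it. I then took the arm clear.

**Last checks**
- **Mark:** the top camera puts it 0.3° from the top, in line with the pointer.
- **Lever knob:** it is within 1–2 mm of its stated home position in the top view, which is about the calibration error. The stop also came where the home position predicts, at 115 mm against 114.5 mm.
- **Other objects:** in the last top picture the chock stands on the bench, and the coil, jar and spray can appear where they were. I judged this by eye and did not re-measure them.

**Disagreement:** one wrist-camera reading put the mark at 2.3°, but the pointer tip was offset the same way in that picture. Measured against the pointer, the mark was within about 1° of it.

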